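Seat the temperature logger in the heater's probe well

TASK

Take the stemmed temperature logger out of its parking stand and push its stem fully home, upright, into the round probe well of the heater block that has one round hole (not the one with four small square holes). Do not drop it in: keep hold of it until the stem is well down in the well, then let go and leave it standing there with its collar on the block.

Things in the scene. Friction and masses are not known exactly. Their poses are not given: they have to be found in the camera images.
- logger: Cordless temperature logger, upright in the stand, about 90 g. Upward: steel stem 12 mm across, 55 mm long; grey collar 46 mm across, 5 mm thick; white round grip 30 mm across, 50 mm tall, black disc on top. Origin: centre of the stem's lower end; z runs up the stem. Grasp the grip from above in any finger direction; its middle is 85 mm above the origin.
- well_mouth (a point): Centre of the probe block's round well, at its metal top face, 75 mm above the desk. Well: upright, 20 mm wide, 62 mm deep, mouth sloped out to 32 mm. Logger home: collar on the top face, origin 55 mm below this point. Block: fixed, white housing 100 mm square, rim 6 mm high and 5 mm wide round its top; well 18 mm behind its centre. z up, x from display front to back.
- stand: Parking stand, fixed: grey block 60 x 60 x 65 mm on a dark foot 74 mm square, one upright 20 mm hole through its centre holds the logger's stem at the start, the collar resting on top. Origin: centre of its underside; z up.
- cuvette_block: The wrong block, fixed: same housing, size (100 x 100 x 75 mm) and rim as the probe block, but four square holes 10 mm wide in its metal top, too small for the stem. Origin: centre of its underside; z up; its display front looks to its -x. The two blocks may change places.
There are look-alikes about, which are no part of the job. What is shaped like the part that bears well_mouth but green is not meant.

How it is judged:
By the outcome, as a careful person would: the job done as asked, in the order asked, and still so for the second after the job is handed in, with the robot touching nothing.
It also fails if it takes over 42 s, if anything falls off the work surface, if the arm or the gripper's body presses on something with over 40 N, if the wrist force passes 120 N, or if a joint passes its speed limit or range.

ROBOT

A 6-joint arm with a two-finger parallel gripper is mounted at the origin on a cart in front of the work surface, level with it; the furniture and walls round the work are solid. World frame = base frame: x ahead of the robot, y to its left, z up, the work surface at z = 0. Lengths are in m, angles in rad, forces in N, time in s.
With the tool pointing down it reaches from about 0.425 to 0.95 m from the base axis. Payload 3.5 kg.
Tool frame: the origin (TCP) lies midway between the tips of the shut fingers; the grasp point (between the pads) lies 19 mm behind it; x points along the fingers, y is the direction in which the jaws open and shut, and the axes are right-handed (so a half turn about x gives the same grasp; the last joint's range is limited). The gripper opens to 85 mm and grips with 20 to 120 N. Pads are 22 mm wide; open, the fingers measure 114 mm over their backs; the gripper's body (76 mm by 85 mm) begins 54 mm behind the grasp point. The pads swing forward as they close: fully open they stand 13 mm farther back than shut.
Start: joints at [-1.338, 0.286, 1.577, -0, 1.279, -0.15], TCP at [0.252, -0.626, 0.231] pointing down, gripper open.
Joint ranges: [-2.77, 2.77], [-0.9, 2.22], [0.21, 2.48], [-1.53, 4.67], [0.24, 2.81], [-2.84, 2.84]. Speed limits (rad/s): [2.79, 2.79, 3.14, 3.14, 3.14, 3.14].

INTERFACE

Orientations are given as a unit quaternion [x, y, z, w].
In Python, from plant import sensors, optics, ctrl gives the robot as it stands.
- The arm moves only by the tool arm_command, never from a script. Its argument "increments" is a list that holds one entry, the list of rows, each a list of 4 numbers: the shift along the tool's x, y, z in cm, then the turn about the tool's x in rad. A call has 1 to 20 rows; each row shifts and turns the commanded pose from where the row before left it, along the tool's axes as they then stand; what a row does not reach is not made up. A row lasts 1/8 s, in which the tool goes at most 62.5 mm and 10.7 degrees, less where a joint would pass 70% of its speed; a pose out of reach is approached as far as the arm can. A call with a gripper value outside its range is refused whole. "grip" is the finger opening in cm, from 0 to 8.54, set as the call begins (left out, the last holds). The fingers move at their own pace and stop on an object; "grip_force" is the grip in N (left out, the last holds). Time passes only in rows, so rows that do not move let the fingers close. It gives the time, the measured TCP pose, the force and the opening at its end, in the units of the state.
- sensors.get_state(): the state, without advancing time (a new reading comes with each control period).
- optics.read_camera(name): name is "side" or "top"; returns the picture (384x512x3 uint8, blue, green, red); there is no depth.
- optics.camera_model(name): a dict with "camera_matrix" (3x3 intrinsics, pixels), "world_from_camera" (4x4, takes a point from camera to world coordinates). Camera axes: x right, y up, looking along -z (the intrinsics and any distortion apply to the point x, -y, -z); pixel columns grow to the right and rows downward; lengths in m; the calibration is good to about 2 mm. A picture is of the moment at which its call begins. camera_model takes no time and is no camera call.
- ctrl.sign_off(): hands the job in, once; it reports no verdict.
Trained networks look in the newest picture that a camera, given by its name, has taken for a name from the list of things; names that differ only in an ending like _2 or _b are one class to them, and where a whole thing is asked for, a point or a joint stands for the part that bears it (a point fixed in the world has none). Each returns a list of dicts, best first, with "conf" (0 to 1); they miss things now and then, are a little off and sometimes report something else, mostly with a low value. They report only what shows in the picture. A call takes as long as a camera call. They do not tell look-alikes from the thing itself.
- optics.boxes_of(camera, query): "at" ([row, column] in pixels, amid what is visible of it).
- optics.place_of(camera, query): "at" ([row, column] in pixels: a listed point, or the origin of a listed thing).
The state is a dict: "time": time; "qpos": joint angles; "dq": joint speeds; "joint_efforts": joint torques, N m; "eef_pos": TCP position; "tcp_rot": TCP orientation; "contact_force": force on the tool from outside, world axes, zero at the start; "wrist_torque": the same for the moment, N m; "opening": opening from 0.0 (shut) to 1.0 (fully open).
Only numpy, scipy, OpenCV 4.12 (cv2) and the standard library are available. Lean on these libraries where they do the work, as an engineer would, in place of code of your own. Each camera call takes 0.05 s, during which the arm holds its last target.

## Working session

There is one attempt and no reset: what is moved stays moved. The work goes in short steps, Python scripts to look and compute and a tool call to move; the robot and the scene stay as the last step left them, time stands still between calls to the robot, and variables do not carry over. Pictures are saved under pics/ and viewed, and the job is handed in when it is done.

Besides the shell and the picture viewer there is one more tool, called after "Emit:" by a JSON object that holds its "api" and its "payload", one argument or row to a line. arm_command: Moves the arm, as the interface text tells. Its arguments: {"type":"object","properties":{"increments":{"type":"array","items":{"type":"array","items":{"type":"array","items":{"type":"number"}}}},"grip":{"type":"number"},"grip_force":{"type":"number"}},"required":["increments"]}

```bash
mkdir -p pics; ls
cat > h.py <<'E'
import numpy as np,cv2
from plant import sensors,optics,ctrl
def cm(n):
    m=optics.camera_model(n);return np.array(m["camera_matrix"]),np.array(m["world_from_camera"]),m
def ray(n,at):
    K,T,m=cm(n);d=m.get("distortion");r,c=at
    if d is not None:
        p=cv2.undistortPoints(np.array([[[c,r]]],float),K,np.array(d,float))[0,0]
    else: p=[(c-K[0,2])/K[0,0],(r-K[1,2])/K[1,1]]
    v=T[:3,:3]@np.array([p[0],-p[1],-1.]);return T[:3,3],v/np.linalg.norm(v)
def atz(n,at,z):
    o,v=ray(n,at);return o+v*(z-o[2])/v[2]
def tri(a1,a2):
    o1,v1=ray("top",a1);o2,v2=ray("side",a2)
    s=np.linalg.lstsq(np.c_[v1,-v2],o2-o1,rcond=None)[0]
    p,q=o1+s[0]*v1,o2+s[1]*v2;return (p+q)/2,np.linalg.norm(p-q)
def proj(n,P):
    K,T,m=cm(n);d=m.get("distortion");p=np.linalg.inv(T)@np.r_[P,1];x=p[:3]
    v=K@np.array([x[0]/-x[2],-x[1]/-x[2],1]);return v[1],v[0]
E
python3 - <<'E'
from h import *
np.set_printoptions(precision=4,suppress=True)
for n in("top","side"):
    im=optics.read_camera(n);cv2.imwrite(f"pics/{n}0.png",im)
    m=optics.camera_model(n);print(n,m)
    for q in("logger","well_mouth","stand","cuvette_block"):
        print(q,[( [round(float(x),1) for x in d["at"]],round(d["conf"],2)) for d in optics.place_of(n,q)])
print(sensors.get_state())
E
```

```text
pics
top {'camera_matrix': array([[471.1076,   0.    , 254.1129],
       [  0.    , 471.1076, 196.2234],
       [  0.    ,   0.    ,   1.    ]]), 'world_from_camera': array([[-0.0047,  0.9954, -0.0958,  0.3595],
       [-0.9999, -0.0059, -0.0118,  0.0888],
       [-0.0124,  0.0957,  0.9953,  1.3592],
       [ 0.    ,  0.    ,  0.    ,  1.    ]])}
logger [([211.7, 368.7], 0.71)]
well_mouth [([199.8, 117.7], 0.8), ([188.3, 282.4], 0.68)]
stand [([207.5, 368.6], 0.83)]
cuvette_block [([197.9, 190.8], 0.83), ([206.7, 374.8], 0.24)]
side {'camera_matrix': array([[412.0568,   0.    , 254.3291],
       [  0.    , 412.0568, 194.4184],
       [  0.    ,   0.    ,   1.    ]]), 'world_from_camera': array([[-0.8635,  0.3162, -0.393 ,  0.0293],
       [-0.5044, -0.5414,  0.6726,  0.9141],
       [-0.0001,  0.779 ,  0.627 ,  0.8385],
       [ 0.    ,  0.    ,  0.    ,  1.    ]])}
logger [([166.2, 313.8], 0.59)]
well_mouth [([185.5, 263.4], 0.65), ([289.6, 183.8], 0.58)]
stand [([166.5, 313.8], 0.56)]
cuvette_block [([255.0, 222.9], 0.9)]
{'time': 0.5, 'qpos': array([-1.338 ,  0.2863,  1.5768, -0.    ,  1.2786, -0.15  ]), 'dq': array([ 0.0001, -0.0023,  0.0009,  0.0006, -0.0004, -0.0018]), 'joint_efforts': array([ -0.0002, -40.5463, -29.2556,  -0.0001,   0.0012,  -0.    ]), 'eef_pos': array([ 0.2522, -0.6261,  0.2313]), 'tcp_rot': array([-0.6942, -0.1346,  0.6942, -0.1345]), 'contact_force': array([ 0.4835,  0.0407, -0.4423]), 'wrist_torque': array([-0.0057, -0.0227,  0.0059]), 'opening': 0.998449702639889}
```

View pics/top0.png

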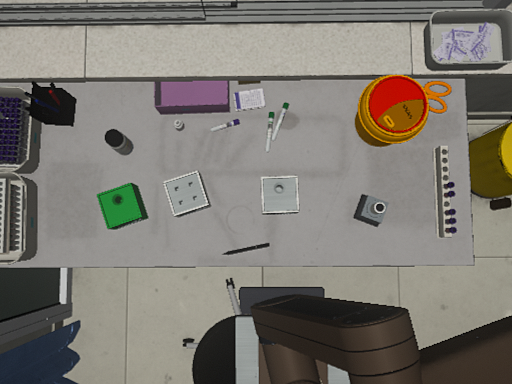

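View pics/side0.png

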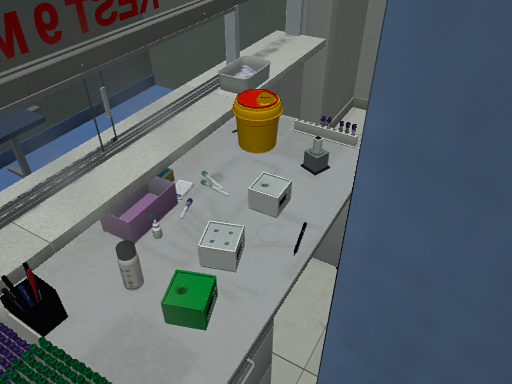

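Run:
```python
from h import *
np.set_printoptions(precision=4,suppress=True)
for a,b in(([199.8,117.7],[289.6,183.8]),([188.3,282.4],[185.5,263.4])):
    print("well",tri(a,b),atz("top",a,.075),atz("side",b,.075))
print("stand",tri([207.5,368.6],[166.5,313.8]),atz("top",[207.5,368.6],0),atz("side",[166.5,313.8],0))
print("logger",atz("top",[211.7,368.7],.01),atz("side",[166.2,313.8],.01))
from scipy.spatial.transform import Rotation as R
s=sensors.get_state();print(R.from_quat(s['tcp_rot']).as_matrix())
for n in("top","side"):
    im=cv2.imread(f"pics/{n}0.png");
    c=im[120:270,60:420] if n=="top" else im[90:330,120:400]
    cv2.imwrite(f"pics/{n}0z.png",cv2.resize(c,None,fx=2.2 if n=="top" else 2.4,fy=2.2 if n=="top" else 2.4,interpolation=cv2.INTER_CUBIC))
```

```text
well (array([0.4739, 0.478 , 0.0744]), np.float64(0.0035304626753420885)) [0.4754 0.4788 0.075 ] [0.4719 0.4777 0.075 ]
well (array([0.5098, 0.0276, 0.062 ]), np.float64(0.008663551293033723)) [0.5044 0.0264 0.075 ] [0.5058 0.0439 0.075 ]
stand (array([ 0.4537, -0.2255,  0.0012]), np.float64(0.004033453594091081)) [ 0.4557 -0.225   0.    ] [ 0.4525 -0.2279  0.    ]
logger [ 0.4429 -0.2227  0.01  ] [ 0.4482 -0.216   0.01  ]
[[-0.      0.3735 -0.9276]
 [ 0.0001 -0.9276 -0.3735]
 [-1.     -0.0001 -0.    ]]
```

The top picture shows the green look-alike at (205,121), the cuvette block at (193,186), the probe block at (194,280) with its well near (188,279), and the stand with logger at (208,374). In the side picture the probe block is at (193,270) and the logger top near (140,318). I'll zoom in to refine these.

Run:
```python
from h import *
for n,name,(r0,r1,c0,c1) in(("top","lt",(180,240,340,400)),("top","wt",(165,225,250,310)),("side","ls",(120,185,290,345)),("side","ws",(160,225,240,300))):
    im=cv2.imread(f"pics/{n}0.png")[r0:r1,c0:c1]
    im=cv2.resize(im,None,fx=6,fy=6,interpolation=cv2.INTER_CUBIC)
    for k in range(0,im.shape[0],60): cv2.putText(im,str(r0+k//6),(0,k+8),0,.35,(0,0,255),1); cv2.line(im,(0,k),(6,k),(0,0,255),1)
    for k in range(0,im.shape[1],60): cv2.putText(im,str(c0+k//6),(k,im.shape[0]-3),0,.35,(0,0,255),1)
    im=cv2.copyMakeBorder(im,0,395-im.shape[0],0,365-im.shape[1],cv2.BORDER_CONSTANT)
    globals()[name]=im
cv2.imwrite("pics/zt.png",np.hstack([lt,wt]));cv2.imwrite("pics/zs.png",np.hstack([ls,ws]))
```

```text
(no output)
```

View pics/zt.png

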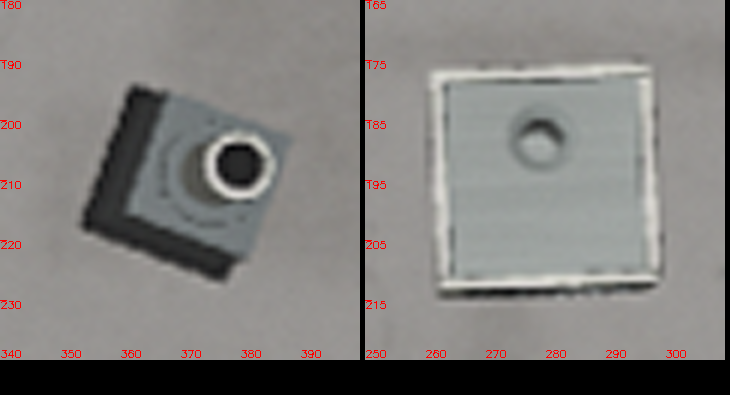

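View pics/zs.png

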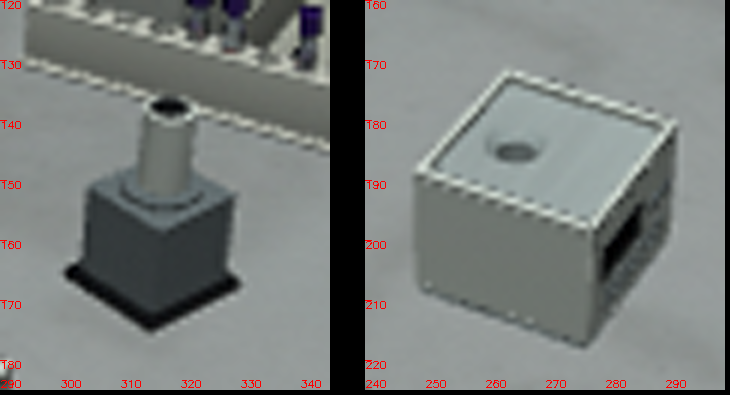

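Run:
```python
from h import *
np.set_printoptions(precision=4,suppress=True)
f=lambda x,o:o+(x+.5)/6-.5
lt=[f(166,180),f(240,340)];ls=[f(106,120),f(170,290)]
print("disc",tri(lt,ls),atz("top",lt,.12),atz("side",ls,.12))
wt=[f(138,165),f(175,250)];ws=[f(147,160),f(148,240)]
print("well",tri(wt,ws),atz("top",wt,.075),atz("side",ws,.075))
for z in(.075,.081):
    C=np.array([atz("top",[f(y,165),f(x-365,250)],z) for x,y in((430,72),(652,66),(660,287),(440,295))])
    c=C.mean(0); xd=(C[0]+C[1]-C[2]-C[3])/2; print(z,c,np.linalg.norm(xd),xd/np.linalg.norm(xd),c+.018*xd/np.linalg.norm(xd), np.linalg.norm(C[0]-C[1]))
    C=np.array([atz("side",[f(y,160),f(x-365,240)],z) for x,y in((510,71),(414,170),(592,228),(680,122))])
    c=C.mean(0); xd=(C[0]+C[1]-C[2]-C[3])/2; print(z,c,np.linalg.norm(xd),xd/np.linalg.norm(xd),c+.018*xd/np.linalg.norm(xd), np.linalg.norm(C[0]-C[1]))
# stand top corners z=.065
C=np.array([atz("top",[f(y,180),f(x,340)],.065) for x,y in((165,95),(293,135),(243,260),(125,213))]);print("stand",C.mean(0),C)
C=np.array([atz("top",[f(y,180),f(x,340)],.0) for x,y in((130,83),(80,230),(226,282))]);print("foot",(C[0]+C[2])/2)
```

```text
disc (array([ 0.4479, -0.2254,  0.1224]), np.float64(0.0008479493424896181)) [ 0.4477 -0.2261  0.12  ] [ 0.4497 -0.2289  0.12  ]
well (array([0.5067, 0.0365, 0.0752]), np.float64(0.000549340214600948)) [0.5065 0.0364 0.075 ] [0.5071 0.0364 0.075 ]
0.075 [0.4874 0.0341 0.075 ] 0.1018647408463969 [0.9995 0.0304 0.    ] [0.5053 0.0346 0.075 ] 0.10166866561855645
0.075 [0.4917 0.0264 0.075 ] 0.09826373006529611 [0.9989 0.0469 0.    ] [0.5097 0.0273 0.075 ] 0.09867598742592328
0.081 [0.4868 0.0343 0.081 ] 0.10138879790865149 [0.9995 0.0304 0.    ] [0.5048 0.0349 0.081 ] 0.10119363880369288
0.081 [0.488  0.0334 0.081 ] 0.09749148704955117 [0.9989 0.0469 0.    ] [0.506  0.0342 0.081 ] 0.09790050452841108
stand [ 0.4473 -0.2247  0.065 ] [[ 0.4844 -0.2068  0.065 ]
 [ 0.4657 -0.2647  0.065 ]
 [ 0.4086 -0.2402  0.065 ]
 [ 0.4304 -0.1871  0.065 ]]
foot [ 0.4486 -0.2266  0.    ]
```

Both cameras agree: the logger axis is at (0.448, -0.226) and the well at (0.506, 0.036). I'll move above the logger, coming down slightly.

Emit:
{"api": "arm_command", "payload": {
  "increments": [
    [[0, -2.5, -2.75, 0], [0, -2.5, -2.75, 0], [0, -2.5, -2.75, 0], [0, -2.5, -2.75, 0], [0, -2.5, -2.75, 0], [0, -2.5, -2.75, 0], [0, -2.5, -2.75, 0], [0, -2.5, -2.75, 0], [0, -2.5, -2.75, 0], [0, -2.5, -2.75, 0], [0, -2.4, -2.8, 0], [0, -2.4, -2.8, 0], [0, 0, 0, 0], [0, 0, 0, 0]]
  ],
  "grip": 8.54
}}

```text
time: 2.25
eef_pos: [0.4478, -0.2264, 0.2315]
tcp_rot: [-0.694, -0.134, 0.694, -0.135]
contact_force: [0.2, -0.0, -0.4]
opening: 1.003
```

Emit:
{"api": "arm_command", "payload": {
  "increments": [
    [[2, 0, 0, 0], [2, 0, 0, 0], [2, 0, 0, 0], [2, 0, 0, 0], [1, 0, 0, 0], [0, 0, 0, 0]]
  ]
}}

```text
time: 3.0
eef_pos: [0.4473, -0.2265, 0.1407]
tcp_rot: [-0.694, -0.134, 0.695, -0.134]
contact_force: [0.3, -0.5, 0.5]
opening: 1.001
```

Run:
```python
from h import *
for n,(r0,r1,c0,c1) in(("top",(150,270,310,450)),("side",(80,185,250,390))):
    im=optics.read_camera(n);cv2.imwrite(f"pics/{n}1.png",cv2.resize(im[r0:r1,c0:c1],None,fx=5,fy=5,interpolation=cv2.INTER_CUBIC))
print(sensors.get_state()['eef_pos'])
```

```text
[ 0.44819325 -0.22679139  0.14214148]
```

View pics/side1.png

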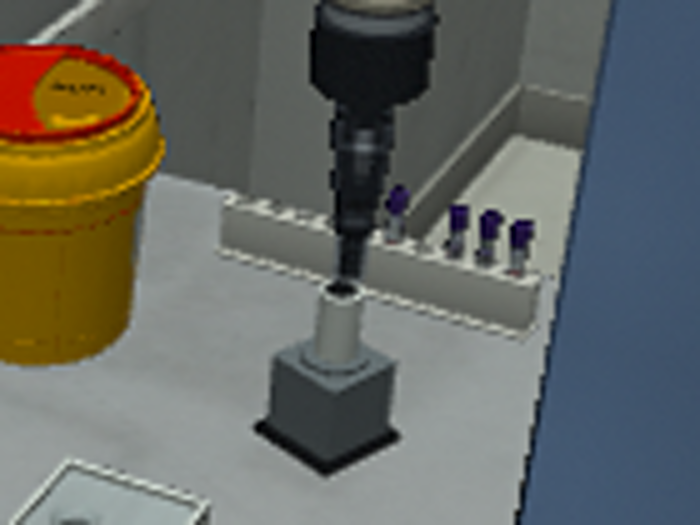

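View pics/top1.png

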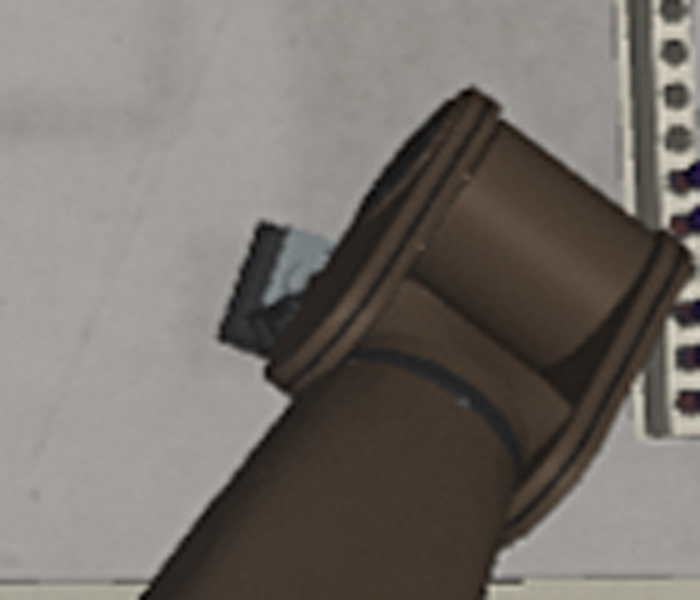

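The side view shows the gripper in line with the logger (disc at about crop (343,288)) and clear of it. The top view is blocked by the arm. Next I'll descend and grip.

Emit:
{"api": "arm_command", "payload": {
  "increments": [
    [[1.5, 0, 0, 0], [1.5, 0, 0, 0], [1.5, 0, 0, 0], [1.5, 0, 0, 0], [0, 0, 0, 0], [0, 0, 0, 0]]
  ]
}}

```text
time: 3.85
eef_pos: [0.4481, -0.2262, 0.0814]
tcp_rot: [0.694, 0.134, -0.694, 0.135]
contact_force: [0.3, -0.2, 0.5]
opening: 1.005
```

Emit:
{"api": "arm_command", "payload": {
  "increments": [
    [[0, 0, 0, 0], [0, 0, 0, 0], [0, 0, 0, 0], [0, 0, 0, 0], [0, 0, 0, 0], [0, 0, 0, 0], [0, 0, 0, 0], [0, 0, 0, 0]]
  ],
  "grip": 2.0,
  "grip_force": 40
}}

```text
time: 4.85
eef_pos: [0.4482, -0.2264, 0.0818]
tcp_rot: [0.694, 0.134, -0.694, 0.135]
contact_force: [-0.2, -1.1, 3.5]
opening: 0.341
```

Emit:
{"api": "arm_command", "payload": {
  "increments": [
    [[0, 0, 0, 0], [-0.5, 0, 0, 0], [-1, 0, 0, 0], [-1.5, 0, 0, 0], [-2, 0, 0, 0], [-2, 0, 0, 0], [-2, 0, 0, 0], [-2, 0, 0, 0], [-1, 0, 0, 0], [-0.5, 0, 0, 0], [0, 0, 0, 0], [0, 0, 0, 0]]
  ],
  "grip": 0,
  "grip_force": 40
}}

```text
time: 6.35
eef_pos: [0.4475, -0.2257, 0.2054]
tcp_rot: [-0.694, -0.135, 0.695, -0.134]
contact_force: [-0.0, -0.7, -1.2]
opening: 0.343
```

Run:
```python
from h import *
im=optics.read_camera("side");r0,c0=60,250
cv2.imwrite("pics/side2.png",cv2.resize(im[r0:185,c0:390],None,fx=4.5,fy=4.5,interpolation=cv2.INTER_CUBIC))
s=sensors.get_state();print(s['eef_pos'],s['wrist_torque'],s['opening'])
```

```text
[ 0.44746946 -0.22575584  0.20538736] [-0.03154364  0.03316934  0.00740543] 0.3454381668079466
```

View pics/side2.png

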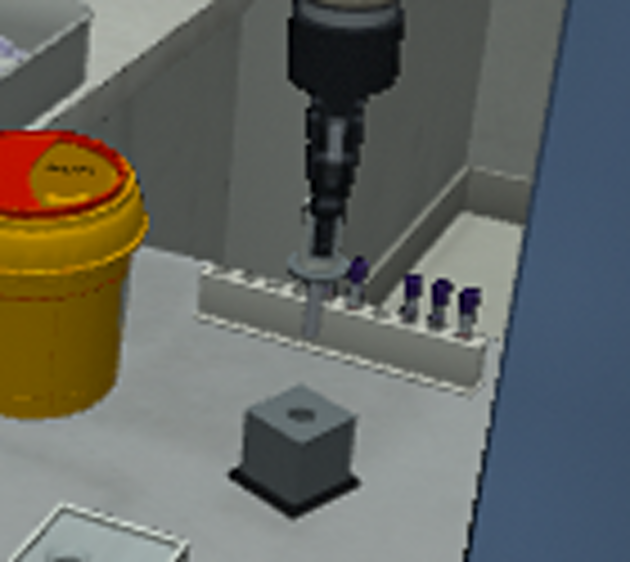

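The logger is held: the collar is at crop (318,265), the stem end at (313,335), and the stand hole is empty. Carrying it over the well.

Emit:
{"api": "arm_command", "payload": {
  "increments": [
    [[0, -1.1, -0.75, 0], [0, -2.2, -1.5, 0], [0, -2.2, -1.5, 0], [0, -2.2, -1.5, 0], [0, -2.2, -1.5, 0], [0, -2.2, -1.5, 0], [0, -2.2, -1.5, 0], [0, -2.2, -1.5, 0], [0, -2.2, -1.5, 0], [0, -2.2, -1.5, 0], [0, -1.1, -0.75, 0], [0, -0.1, -0.2, 0], [0, 0, 0, 0], [0, 0, 0, 0], [0, 0, 0, 0], [0, 0, 0, 0]]
  ]
}}

```text
time: 8.4
eef_pos: [0.5063, 0.0354, 0.2063]
tcp_rot: [0.694, 0.134, -0.694, 0.134]
contact_force: [0.3, -0.1, -1.4]
opening: 0.34
```

Run:
```python
from h import *
im=optics.read_camera("side")
def crop(im,n):
    r0,c0=100,220;z=cv2.resize(im[r0:r0+120,c0:c0+100],None,fx=5,fy=5,interpolation=cv2.INTER_CUBIC)
    for k in range(0,120,10): cv2.putText(z,str(r0+k),(0,k*5+8),0,.35,(0,0,255),1)
    for k in range(0,100,10): cv2.putText(z,str(c0+k),(k*5,596),0,.35,(0,0,255),1)
    cv2.imwrite(n,z)
crop(im,"pics/side3.png")
t=optics.read_camera("top");cv2.imwrite("pics/top3.png",cv2.resize(t[130:260,200:340],None,fx=4.5,fy=4.5,interpolation=cv2.INTER_CUBIC))
s=sensors.get_state();p=s['eef_pos'];print(p,s['wrist_torque'],s['qpos'])
for dz in(.0,-.0114,-.0164,-.0714): print(dz,proj("side",p+[0,0,dz]))
print(proj("side",[.5065,.036,.075]))
print(optics.place_of("side","logger"))
```

```text
[0.50632069 0.03551842 0.20634716] [-0.00130731  0.00856004 -0.01335069] [-1.30072477e-01 -6.47501742e-02  2.00648479e+00 -3.78087765e-05
  1.19983696e+00  1.05831128e+00]
0.0 (np.float64(147.38874032876208), np.float64(265.3202223255238))
-0.0114 (np.float64(150.76943346369308), np.float64(265.25410578631966))
-0.0164 (np.float64(152.23932668930235), np.float64(265.2253589438238))
-0.0714 (np.float64(167.90934670900754), np.float64(264.9188988625293))
(np.float64(184.0744140976201), np.float64(264.47569598712664))
[{'at': [169.1, 265.4], 'conf': 0.61}]
```

View pics/side3.png

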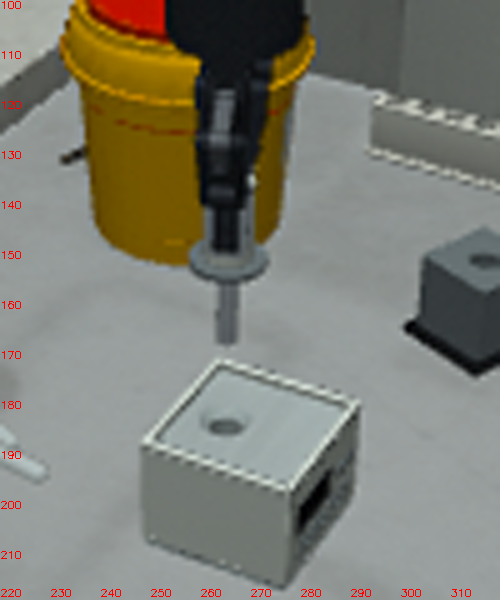

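View pics/top3.png

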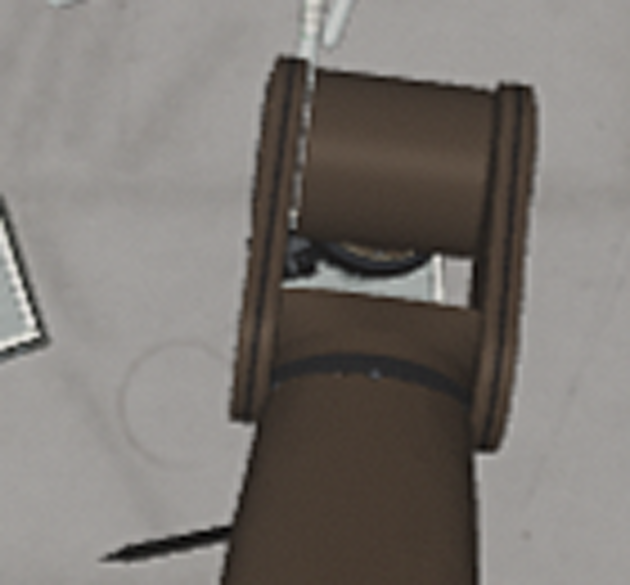

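The stem looks upright at column 265.3, with its end at row about 168 as predicted, directly above the well at (184.5, 264.7). The top view is blocked. I'll lower it to the mouth and check again.

Emit:
{"api": "arm_command", "payload": {
  "increments": [
    [[1, 0, 0, 0], [1, 0, 0, 0], [1, 0, 0, 0], [1, 0, 0, 0], [0.6, 0, 0, 0], [0, 0, 0, 0], [0, 0, 0, 0]]
  ]
}}

```text
time: 9.43
eef_pos: [0.5066, 0.0357, 0.1607]
tcp_rot: [0.694, 0.134, -0.694, 0.135]
contact_force: [-0.1, 0.2, -1.2]
opening: 0.338
```

Run:
```python
from h import *
im=optics.read_camera("side")
r0,c0=140,235;z=cv2.resize(im[r0:r0+70,c0:c0+70],None,fx=8,fy=8,interpolation=cv2.INTER_CUBIC)
for k in range(0,70,10): cv2.putText(z,str(r0+k),(0,k*8+8),0,.35,(0,0,255),1);cv2.putText(z,str(c0+k),(k*8,556),0,.35,(0,0,255),1)
cv2.imwrite("pics/side4.png",z)
s=sensors.get_state();p=s['eef_pos'];print(p,s['contact_force'])
print(proj("side",p-[0,0,.0714]))
```

```text
[0.50670206 0.03570557 0.16084121] [ 0.9096067   0.57004022 -1.84270097]
(np.float64(180.21366473497142), np.float64(264.5380555123345))
```

View pics/side4.png

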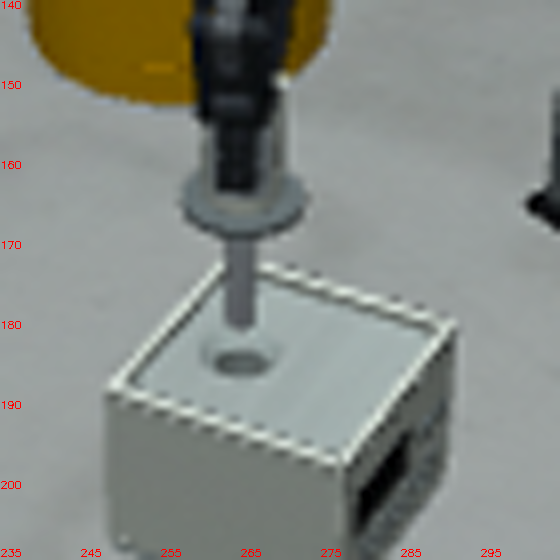

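The stem is centred over the hole (both at crop column 240). Inserting it in stages while watching the forces.

Emit:
{"api": "arm_command", "payload": {
  "increments": [
    [[0.5, 0, 0, 0], [0.5, 0, 0, 0], [0.5, 0, 0, 0], [0.5, 0, 0, 0], [0.5, 0, 0, 0], [0.5, 0, 0, 0], [0, 0, 0, 0]]
  ]
}}

```text
time: 10.35
eef_pos: [0.506, 0.0358, 0.1297]
tcp_rot: [-0.694, -0.135, 0.695, -0.134]
contact_force: [0.2, -0.1, -0.9]
opening: 0.334
```

Emit:
{"api": "arm_command", "payload": {
  "increments": [
    [[0.5, 0, 0, 0], [0.5, 0, 0, 0], [0.5, 0, 0, 0], [0.5, 0, 0, 0], [0.5, 0, 0, 0], [0.5, 0, 0, 0], [0, 0, 0, 0]]
  ]
}}

```text
time: 11.22
eef_pos: [0.506, 0.0358, 0.0998]
tcp_rot: [-0.694, -0.135, 0.695, -0.134]
contact_force: [0.1, 0.4, -0.9]
opening: 0.339
```

Emit:
{"api": "arm_command", "payload": {
  "increments": [
    [[0.3, 0, 0, 0], [0.2, 0, 0, 0], [0.2, 0, 0, 0], [0.1, 0, 0, 0], [0, 0, 0, 0], [0, 0, 0, 0]]
  ]
}}

```text
time: 11.98
eef_pos: [0.5064, 0.0357, 0.0924]
tcp_rot: [0.694, 0.135, -0.694, 0.135]
contact_force: [0.0, -0.1, -1.7]
opening: 0.342
```

Emit:
{"api": "arm_command", "payload": {
  "increments": [
    [[0.05, 0, 0, 0], [0.05, 0, 0, 0], [0, 0, 0, 0], [0, 0, 0, 0]]
  ]
}}

```text
time: 12.48
eef_pos: [0.5064, 0.0357, 0.0918]
tcp_rot: [0.694, 0.135, -0.694, 0.135]
contact_force: [-2.9, 0.8, 3.8]
opening: 0.342
```

There is contact at the expected height of 0.092. Opening and looking.

Emit:
{"api": "arm_command", "payload": {
  "increments": [
    [[0, 0, 0, 0], [0, 0, 0, 0], [0, 0, 0, 0], [0, 0, 0, 0], [0, 0, 0, 0], [0, 0, 0, 0]]
  ],
  "grip": 6.5
}}

```text
time: 13.22
eef_pos: [0.5064, 0.0357, 0.0913]
tcp_rot: [0.694, 0.135, -0.694, 0.135]
contact_force: [0.4, 0.9, 0.3]
opening: 0.759
```

Emit:
{"api": "arm_command", "payload": {
  "increments": [
    [[-0.5, 0, 0, 0], [-1, 0, 0, 0], [-2, 0, 0, 0], [-3, 0, 0, 0], [-3, 0, 0, 0], [-3, 0, 0, 0], [-3, 0, 0, 0], [0, 2, 2, 0], [0, 3, 3, 0], [0, 3, 3, 0], [0, 3, 3, 0], [0, 3, 3, 0], [0, 3, 2, 0], [0, 3, 0, 0], [0, 0, 0, 0], [0, 0, 0, 0]]
  ]
}}

```text
time: 15.22
eef_pos: [0.4325, -0.2091, 0.2466]
tcp_rot: [0.694, 0.135, -0.694, 0.134]
contact_force: [0.7, 1.0, -0.0]
opening: 0.759
```

Run:
```python
from h import *
np.set_printoptions(precision=4,suppress=True)
im=optics.read_camera("side");t=optics.read_camera("top")
a=cv2.resize(im[140:220,230:310],None,fx=5,fy=5,interpolation=cv2.INTER_CUBIC)
b=cv2.resize(t[160:240,240:320],None,fx=5,fy=5,interpolation=cv2.INTER_CUBIC)
cv2.imwrite("pics/end.png",np.hstack([a,b[:,:395]]))
print(sensors.get_state()['contact_force'],sensors.get_state()['eef_pos'])
P=[.5065,.036]
for z in(.075,.08,.13): print(z,proj("side",[*P,z]),proj("top",[*P,z]))
```

```text
[-0.1026  0.3236  0.0974] [ 0.4325 -0.2086  0.2465]
0.075 (np.float64(184.0744140976201), np.float64(264.47569598712664)) (np.float64(187.5698163051354), np.float64(278.8910653475857))
0.08 (np.float64(182.76833670089923), np.float64(264.50092132740065)) (np.float64(187.36113234167075), np.float64(278.96428638089253))
0.13 (np.float64(169.3390777174926), np.float64(264.76029158243665)) (np.float64(185.1819307925137), np.float64(279.72890377920123))
```

View pics/end.png

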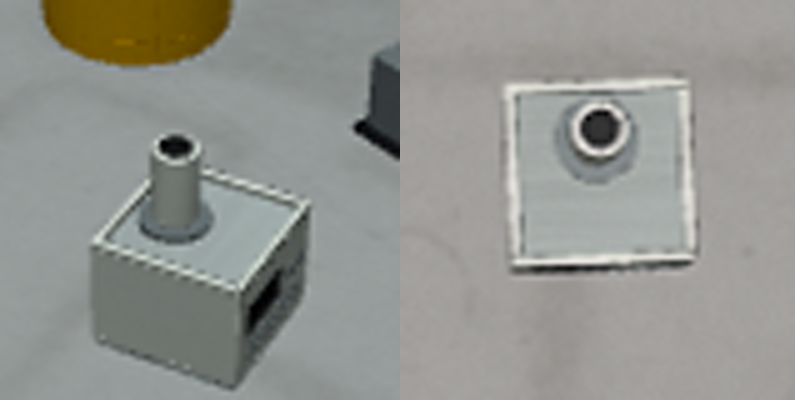

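The logger stands upright in the probe block with its collar flat on the top face. Its disc is at side pixel (169.2, 265.2) against a predicted (169.3, 264.8), and at top pixel (185.5, 279.9) against (185.2, 279.7).

```bash
python3 -c "
from h import *
print(ctrl.sign_off())"
```

```text
the job is handed in; nothing more can be done
None
```

The logger now stands upright in the white probe block's round well, with its collar on the block, and I handed the job in at about 15 s of the 42 s allowed.

I gripped it by the white grip, lifted it out of the stand and carried it over. I lowered it under grip until the collar touched the block: upward force appeared at the expected height, with the tool at z ≈ 0.092. Then I let go and backed away.

**Last checks:**
- The black disc on top was within about 0.5 px of where a fully seated logger should appear, in both cameras.
- The measured force on the tool was near zero, with the gripper well clear of everything.
- None of these checks failed. Earlier, the network's side-view fix for this well and its stand and logger fixes disagreed with the pictures by several mm to about 1 cm. I used positions measured from zoomed pictures instead, which agreed between the two cameras to about 1 mm.
- During the insertion the arm blocked the top camera, so I checked alignment over the well with the side camera only.

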